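# Fit the sanding drum on the sole trimmer's keyed spindle and lock it

## Task

Fit the orange sanding drum on the sole trimmer: slip it over the spindle and, pressing only lightly (never harder than 40 N), slowly turn it until its keyway finds the spindle's key and it drops fully home, flat on the steel flange. Then push the red-balled lock lever all the way over, away from the robot, and let go. Leave the grey drum and everything else on the bench where it is.

Things in the scene. Friction and masses are not known exactly. Their poses are not given: they have to be found in the camera images.
- drum: Sanding drum standing upright: orange cylinder, 64 mm in diameter and 40 mm high, with a black grip bar on top. Origin: centre of its underside, z up, x along the bar. About 0.3 kg, loose. White marks on the +x half of the bar's top and of the disc show on which side the keyway is. Its +x starts between -0.9 and 0.5 rad from world +x.
- drum_bar (a point): Point in the orange drum's grip bar, 66 mm above its underside, on its axis; axes as the drum's. The bar is 50 mm long (x), 20 mm wide (y) and reaches from 44 to 76 mm above the underside; beneath it lies a disc 50 mm in diameter, from 40 to 44 mm.
- drum_bore (a point): Mouth of the orange drum's bore: centre of its underside, axes as the drum's. The blind vertical bore is 22 mm in diameter and 40 mm deep. On the drum's +x side a keyway 8 mm wide opens into it over its full height, out to 18.5 mm from the axis.
- spare: Sanding drum standing upright: grey cylinder, 64 mm in diameter and 40 mm high, with a blue grip bar on top. Origin: centre of its underside, z up, x along the bar. Of the same shape and size as the orange one; a spare, not to be used: leave it standing.
- trimmer: The sole trimmer: a green machine housing, 220 mm (x) by 280 mm (y), flat top 100 mm high, fixed to the bench. Origin: centre of its footprint; its -x side faces the robot, within 0.3 rad. On its top: the spindle 60 mm to its +y side, the lock lever 85 mm to its -y side.
- seat (a point): Spindle axis at the top face of the steel flange (60 mm in diameter, 6 mm thick), z up, axes as the trimmer's. The drum is home when its underside lies on this face. From here an aluminium shaft of 20 mm diameter rises 36 mm, its last 6 mm tapering to 12 mm diameter. A brake holds it still while the drum is turned lightly on it; above about 0.25 N m it slips.
- key_level (a point): Point on the spindle's axis at the height of the key's top, 18 mm above the flange; axes as the trimmer's, not the key's. The brass key, 6 mm wide, sticks out of one side of the shaft to 16.5 mm from the axis, from the flange up to here. Its direction is not reported: within 0.9 rad either side of the trimmer's +x. The drum sits on it, 18 mm high, until the keyway meets it.
- lock (a joint): Angle of the lock lever: 0 leaning towards the robot side (trimmer's -x), 1.0 rad at the far stop, leaning to the trimmer's +x (locked). It starts between 0 and 0.25 and stays where it is left; about 1 N at the ball moves it.
- lock_tip (a point): Centre of the red ball, 26 mm in diameter, at the end of the lock lever. The lever turns about a level axis along the trimmer's y, 122 mm above the bench, 80 mm from the ball: at angle a the ball stands 80 mm x sin(a - 0.5) from the axis towards the trimmer's +x and 80 mm x cos(a - 0.5) above it. The block under it is 25 mm high.
- tin: Red tin, 66 mm in diameter, 24 mm high. Origin: centre of its underside. Leave alone.
- jar: Closed jar with a blue cap, 68 mm in diameter, 100 mm high. Origin: centre of its underside. Leave alone.
- hammer: Hammer, 260 mm long along its x, lying flat; origin under its middle. Leave alone.
- awl: Awl with a wooden handle, 150 mm long along its x, lying flat, 26 mm high; origin under its middle. Leave alone.
- mug: White mug, 76 mm in diameter, 85 mm high, handle on its +y side. Origin: centre of its underside. Leave alone.
- last: Wooden shoe last, about 210 mm long along its x, 62 mm wide, 85 mm high at the heel (-x). Origin under its middle. Leave alone.
There are look-alikes about, which are no part of the job. There is more than one size of the drum; the job needs the largest.

How it is judged:
By the outcome, as a careful person would: the job done as asked, in the order asked, and still so for the second after the job is handed in, with the robot touching nothing.
It also fails if it takes over 72 s, if anything falls off the work surface, if the arm or the gripper's body presses on something with over 40 N, if the wrist force passes 120 N, or if a joint passes its speed limit or range.

## Robot

A 6-joint arm with a two-finger parallel gripper is mounted at the origin on the work surface. World frame = base frame: x ahead of the robot, y to its left, z up, the work surface at z = 0. Lengths are in m, angles in rad, forces in N, time in s.
With the tool pointing down it reaches from about 0.35 to 0.975 m from the base axis. Payload 4.9 kg.
Tool frame: the origin (TCP) lies on the centre line of the jaws, within the pads' length; the fingertips stand manip.tip_reach ahead of it and the grasp point (between the pads) is the TCP (manip.tip_reach is the distance from the TCP to the fingertips, in m); z points along the fingers, y is the line along which they close (so a half turn about z gives the same grasp; the last joint's range is limited). The gripper opens to 85 mm and grips with 20 to 120 N. Pads are 22 mm wide; open, the fingers measure 114 mm over their backs; the gripper's body (76 mm by 85 mm) begins 54 mm behind the grasp point. The pads swing forward as they close: fully open they stand 13 mm farther back than shut.
Start: joints at [-1.358, 0.053, 1.613, -0, 1.476, -0.119], TCP at [0.204, -0.591, 0.25] pointing down, gripper open.
Joint ranges: [-3.01, 3.01], [-1.01, 2.22], [0.06, 2.58], [-1.02, 4.17], [0.09, 2.62], [-3.14, 3.14]. Speed limits (rad/s): [2.57, 2.57, 3.14, 3.14, 3.14, 3.14].

## Interface

Orientations are given as a unit quaternion [w, x, y, z].
In Python, from plant import manip gives the robot as it stands. The module is installed in compiled form; this text tells all that it offers.
- The arm moves only by the tool move_arm, never from a script. Its argument "rows" is a list of rows, each a list of 7 numbers: the shift along the tool's x, y, z in cm, then the turn, a rotation vector about the tool's x, y, z in degrees, then the opening, from -1 (shut) to 1 (fully open). In form: [[tx, ty, tz, ax, ay, az, jaw], ...]. A call has 1 to 20 rows; each row shifts and turns the commanded pose from where the row before left it, along the tool's axes as they then stand; what a row does not reach is not made up. A row lasts 1/12 s, in which the tool goes at most 41.7 mm and 7.16 degrees, less where a joint would pass 70% of its speed; a pose out of reach is approached as far as the arm can. A call is refused whole if a number of a shift passes 4.17 or a number of a turn 7.16, either way. A call with a gripper value outside its range is refused whole. The fingers move at their own pace and stop on an object; the grip force is fixed at half the most. Time passes only in rows, so rows that do not move let the fingers close. It gives the time, the measured TCP pose, the force, the opening and the grip force at its end, in the units of the state.
- manip.state(): the state, without advancing time (a new reading comes with each control period).
- manip.grab_frame(name): name is "side" or "top" or "wrist"; returns a dict with "img" (480x640x3 uint8, blue, green, red), "mtx" (3x3 intrinsics, pixels), "R" (3x3) and "t" (3): a world point X has camera coordinates R X + t. Camera axes: x right, y down, z forward; pixel columns grow to the right and rows downward; lengths in m; the calibration is good to about 2 mm. A picture is of the moment at which its call begins. There is no depth.
- manip.job_done(): hands the job in; it is judged then, once.
The state is a dict: "time": time; "joint_pos": joint angles; "joint_vel": joint speeds; "joint_efforts": joint torques, N m; "tool_pos": TCP position; "tool_rot": TCP orientation; "contact_force": force on the tool from outside, world axes, zero at the start; "ft_torque": the same for the moment, N m; "gripper_width": opening from 0.0 (shut) to 1.0 (fully open); "grasp_force": force on a finger pad.
Only numpy, scipy, OpenCV 4.12 (cv2) and the standard library are available. Lean on these libraries where they do the work, as an engineer would, in place of code of your own. Each camera call takes 0.05 s, during which the arm holds its last target. There are 200 camera calls.

## Working session

There is one attempt and no reset: what is moved stays moved. The work goes in short steps, Python scripts to look and compute and a tool call to move; the robot and the scene stay as the last step left them, time stands still between calls to the robot, and variables do not carry over. Pictures are saved under pics/ and viewed, at most 10 in all, crops included, and the job is handed in when it is done.

Besides the shell and the picture viewer there is one more tool, called after "Call:" in YAML: its name, and indented under it one key for each argument. move_arm: Moves the arm, as the interface text tells. Its arguments: {"type":"object","properties":{"rows":{"type":"array","items":{"type":"array","items":{"type":"number"}}}},"required":["rows"]}

```bash
mkdir -p pics; ls; python3 - <<'E'
from plant import manip
import cv2,numpy as np
s=manip.state(); print(s, manip.tip_reach)
for n in("top","side"):
    f=manip.grab_frame(n); cv2.imwrite(f"pics/{n}0.png",f["img"]); np.savez(f"{n}0.npz",**f); print(n,f["mtx"].tolist(),f["R"].round(3).tolist(),f["t"])
E
```

```text
pics
{'time': 0.0, 'joint_pos': array([-1.35798823e+00,  5.33794240e-02,  1.61429193e+00, -5.72166293e-06,
        1.47599781e+00, -1.18966423e-01]), 'joint_vel': array([ 0.00212493,  0.00161875,  0.00084551, -0.0018872 , -0.00069549,
       -0.00190531]), 'joint_efforts': array([-4.51165542e-04, -3.93683445e+01, -3.70176065e+01, -1.37247921e-04,
        6.97447904e-03,  1.32848083e-05]), 'tool_pos': array([ 0.20347068, -0.59033602,  0.24905022]), 'tool_rot': array([-1.03697829e-03,  9.86271656e-01,  1.65127658e-01, -5.15424691e-05]), 'contact_force': array([-0.18541527,  0.31960769,  0.00903106]), 'ft_torque': array([-0.00820838,  0.01015304,  0.01331875]), 'grasp_force': 0.0, 'gripper_width': 0.9986804225063093} 0.019
top [[486.91205764324644, 0.0, 307.03800836265395], [0.0, 486.91205764324644, 245.3326614180654], [0.0, 0.0, 1.0]] [[0.087, -0.996, -0.004], [-0.971, -0.084, -0.224], [0.223, 0.023, -0.974]] [-0.02778426  0.58611427  1.06049346]
side [[547.0774289242754, 0.0, 325.672174059734], [0.0, 547.0774289242754, 241.89995739681808], [0.0, 0.0, 1.0]] [[0.831, -0.555, -0.013], [-0.389, -0.564, -0.728], [0.397, 0.611, -0.685]] [-0.44892018  0.31239334  1.31432588]
```

View pics/top0.png

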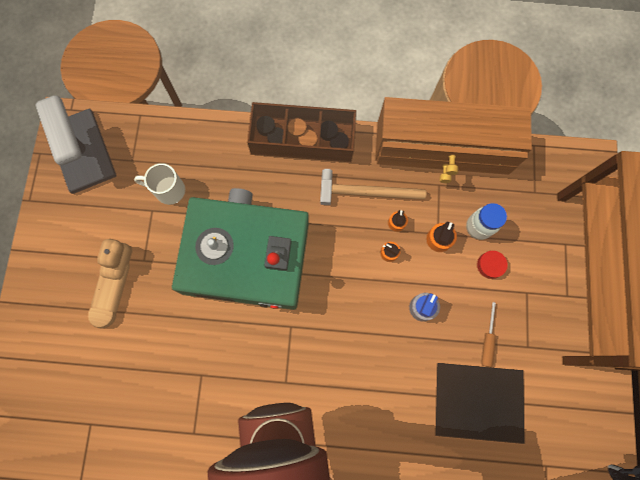

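View pics/side0.png

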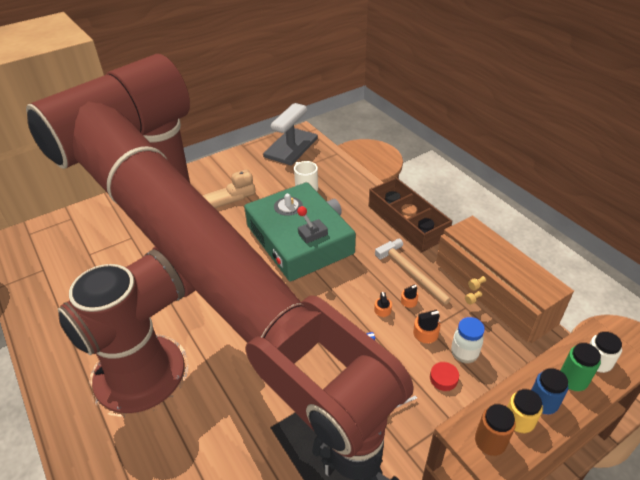

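Orange drums in the top view are at (398,219), (390,251) and (442,235). The one at (442,235) looks clearly largest, so it fits. The grey spare is at (426,307). I'll confirm with an enlarged crop.

```bash
cat > h.py <<'E'
import numpy as np,cv2
from scipy.spatial.transform import Rotation as Ro
def ray(f,u,v,z):
    d=f["R"].T@np.linalg.inv(f["mtx"])@[u,v,1]; c=-f["R"].T@f["t"]
    return c+d*(z-c[2])/d[2]
def proj(f,X):
    p=(f["R"]@np.atleast_2d(X).T).T+f["t"]; p=p@f["mtx"].T; return p[:,:2]/p[:,2:]
E
python3 - <<'E'
from h import *
f=np.load("top0.npz"); im=f["img"]
a=cv2.resize(im[195:275,370:470],None,fx=4,fy=4,interpolation=3)   # 400x320
b=cv2.resize(im[195:310,165:310],None,fx=4,fy=4,interpolation=3)[:, :400]
b=cv2.resize(im[205:285,190:290],None,fx=4,fy=4,interpolation=3)
cv2.imwrite("pics/crop1.png",np.hstack([a,b]))
for n,u,v,z in[("drumtop",442,232,.076),("small",398,216,.05),("spindle",213,243,.142),("ball",273,258,.19),("c1",191,199,.1),("c2",308,212,.1),("c3",297,307,.1),("c4",174,291,.1)]: print(n,ray(f,u,v,z).round(4))
E
```

```text
drumtop [ 0.6424 -0.2848  0.076 ]
small [ 0.6801 -0.1862  0.05  ]
spindle [0.5567 0.2239 0.142 ]
ball [0.5256 0.087  0.19  ]
c1 [0.6645 0.2971 0.1   ]
c2 [0.6566 0.0267 0.1   ]
c3 [0.4393 0.032  0.1   ]
c4 [0.4509 0.3047 0.1   ]
```

View pics/crop1.png

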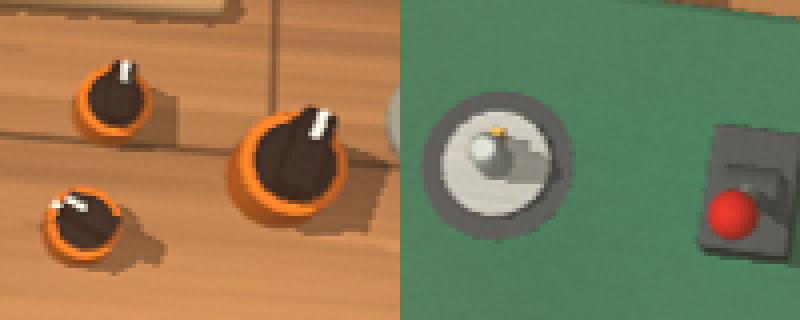

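The crop confirms it: the drum at (442,235) is clearly larger than the two look-alikes. The brass key shows at about (214,238), pointing roughly to world +x. I'll move above the drum now.

Call:
move_arm:
  rows:
    - [3.66,-1.04,0,0,0,0,0.1]
    - [3.66,-1.04,0,0,0,0,0.1]
    - [3.66,-1.04,0,0,0,0,0.1]
    - [3.66,-1.04,0,0,0,0,0.1]
    - [3.66,-1.04,0,0,0,0,0.1]
    - [3.66,-1.04,0,0,0,0,0.1]
    - [3.66,-1.04,0,0,0,0,0.1]
    - [3.66,-1.04,0,0,0,0,0.1]
    - [3.66,-1.04,0,0,0,0,0.1]
    - [3.66,-1.04,0,0,0,0,0.1]
    - [3.66,-1.04,0,0,0,0,0.1]
    - [3.66,-1.04,0,0,0,0,0.1]
    - [3.66,-1.04,0,0,0,0,0.1]
    - [3.66,-1.04,0,0,0,0,0.1]
    - [0,0,0,0,0,7,0.1]
    - [0,0,0,0,0,7,0.1]
    - [0,0,0,0,0,7,0.1]
    - [0,0,0,0,0,7,0.1]
    - [0,0,0,0,0,7,0.1]
    - [0,0,0,0,0,7,0.1]

```text
time: 1.77
tool_pos: [0.6404, -0.2861, 0.2494]
tool_rot: [-0.0, 0.979, -0.202, -0.001]
contact_force: [0.0, 0.1, -0.9]
gripper_width: 0.549
grasp_force: 0.0
```

```bash
python3 - <<'E'
from plant import manip
from h import *
f=manip.grab_frame("wrist"); cv2.imwrite("pics/w1.png",f["img"]); np.savez("w1.npz",**f)
s=manip.state(); print(s["time"],s["tool_pos"],s["tool_rot"],s["contact_force"],s["gripper_width"])
print(f["mtx"].tolist(),f["R"].round(3).tolist(),-f["R"].T@f["t"])
E
```

```text
1.8167 [ 0.64035401 -0.28611934  0.24942634] [-2.14493739e-04  9.78978112e-01 -2.03964148e-01 -6.61406600e-04] [-0.65082176 -0.03297939 -0.00098128] 0.5511627552585981
[[365.8596905169255, 0.0, 324.5835173960553], [0.0, 365.8596905169255, 239.84279649665504], [0.0, 0.0, 1.0]] [[-0.396, -0.918, -0.001], [-0.885, 0.381, 0.267], [-0.245, 0.107, -0.964]] [ 0.70353757 -0.31281297  0.37250314]
```

View pics/w1.png

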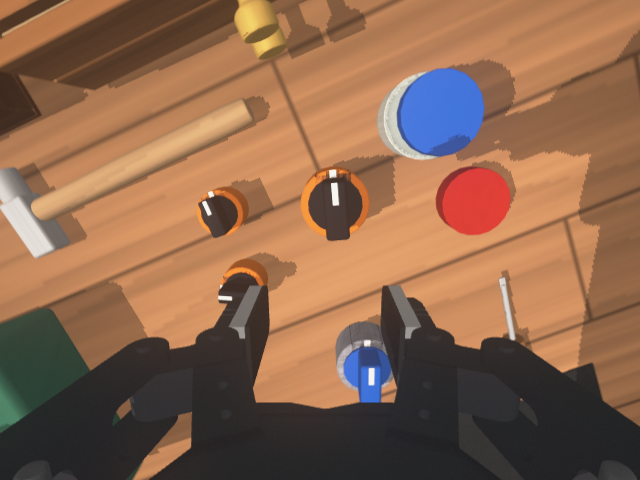

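```bash
python3 - <<'E'
from h import *
f=np.load("w1.npz"); t=np.load("top0.npz")
print("tcp px",proj(f,[.6404,-.2861,.2494]),proj(f,[.6404,-.2861,.05]))
for n,u,v,z in[("disc",335,200,.044),("barnear",340,240,.076),("barfar",331,172,.076),("mark",335,194,.076),("spare",372,378,.076),("smallA",217,215,.05),("jar",441,112,.1)]: print(n,ray(f,u,v,z).round(4))
for p in ([442.5,235.5,.04],):print(ray(t,*p))
# orange segmentation -> cylinder hull match
for nm,g,roi in(("w",f,(295,375,160,245)),("t",t,(422,462,218,255))):
    im=g["img"];h=cv2.cvtColor(im,cv2.COLOR_BGR2HSV)
    x0,x1,y0,y1=roi; 
    m=cv2.inRange(h,(8,200,150),(20,255,255))[y0:y1,x0:x1]
    k=cv2.findNonZero(m); 
    print(nm,len(k),cv2.minEnclosingCircle(k),roi)
E
```

```text
tcp px [[326.17959816 328.49181237]] [[325.49229978 217.51869008]]
disc [ 0.6507 -0.2999  0.044 ]
barnear [ 0.6229 -0.2918  0.076 ]
barfar [ 0.6779 -0.307   0.076 ]
mark [ 0.6604 -0.3031  0.076 ]
spare [ 0.4869 -0.2676  0.076 ]
smallA [ 0.6811 -0.1975  0.05  ]
jar [ 0.6877 -0.3949  0.1   ]
[ 0.64402679 -0.29546581  0.04      ]Traceback (most recent call last):
  File "<stdin>", line 12, in <module>
TypeError: object of type 'NoneType' has no len()
```

```bash
cat >> h.py <<'E'
from scipy.optimize import minimize
def cyl(c,r,z0,z1,n=48):
    a=np.linspace(0,2*np.pi,n); o=np.c_[c[0]+r*np.cos(a),c[1]+r*np.sin(a)]
    return np.vstack([np.c_[o,0*a+z0],np.c_[o,0*a+z1]])
def box(c,y,lx,ly,z0,z1):
    R=np.array([[np.cos(y),-np.sin(y)],[np.sin(y),np.cos(y)]])
    q=np.array([[i*lx/2,j*ly/2] for i in(-1,1) for j in(-1,1)])@R.T+c
    return np.vstack([np.c_[q,[z]*4] for z in(z0,z1)])
S=4
def fill(f,pts,m,v,roi):
    h=cv2.convexHull((((proj(f,pts)-[roi[0],roi[1]]+.5)*S)*16).astype(np.int32)); cv2.fillConvexPoly(m,h,v,shift=4)
def render(f,p,roi,zb=0.):
    m=np.zeros(((roi[3]-roi[1])*S,(roi[2]-roi[0])*S),np.uint8)
    fill(f,cyl(p[:2],.032,zb,zb+.04),m,255,roi)
    fill(f,cyl(p[:2],.025,zb+.04,zb+.044),m,0,roi); fill(f,box(p[:2],p[2],.05,.02,zb+.044,zb+.076),m,0,roi)
    return m
def omask(f,roi):
    im=f["img"][roi[1]:roi[3],roi[0]:roi[2]].astype(int)
    m=((im[...,2]>1.25*im[...,1]+40)&(im[...,0]<.45*im[...,1])) if 0 else ((cv2.cvtColor(im.astype(np.uint8),cv2.COLOR_BGR2HSV)[...,1]>200)&(im[...,2]>90))
    return cv2.resize(m.astype(np.uint8)*255,None,fx=S,fy=S,interpolation=1)
def fit(f,p0,roi,zb=0.):
    o=omask(f,roi).astype(float); g=lambda m:cv2.GaussianBlur(m.astype(float),(0,0),4); o=g(o)
    r=minimize(lambda q:np.mean((g(render(f,q,roi,zb))-o)**2),p0,method="Nelder-Mead",options=dict(initial_simplex=np.array(p0)+np.vstack([[0,0,0],np.diag([.006,.006,.2])])))
    return r.x,r.fun,g(render(f,p0,roi,zb)).std()
E
python3 - <<'E'
from h import *
for n,roi in(("w1",(285,155,385,255)),("top0",(422,212,466,262))):
    f=np.load(n+".npz"); print(n,fit(f,[.65,-.299,-.27],roi))
    if n=="w1":
        p=fit(f,[.65,-.299,-.27],roi)[0]
        c=cv2.resize(f["img"][155:255,285:385],None,fx=4,fy=4); d=c.copy(); d[render(f,p,roi)>0]=(255,0,255)
        cv2.imwrite("pics/c2.png",np.hstack([c,d]))
E
```

```text
w1 (array([ 0.72888889, -0.32233333, -1.9737037 ]), np.float64(0.0), np.float64(79.72122819898765))
top0 (array([ 0.64679117, -0.29743139, -0.25543343]), np.float64(903.7151877231698), np.float64(75.83933775509018))
```

View pics/c2.png

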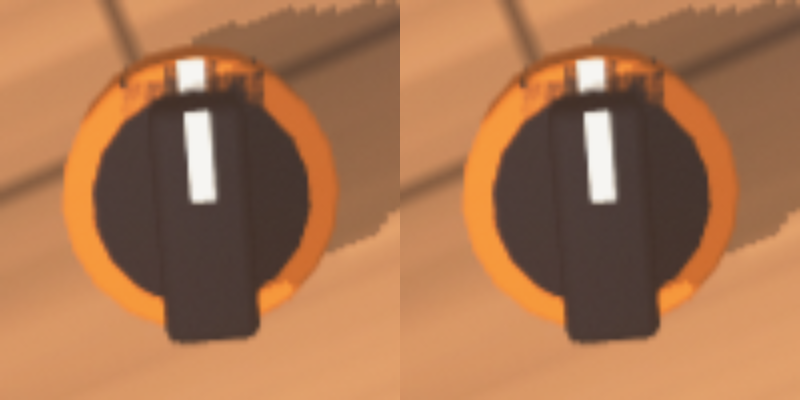

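The wrist view shows the big drum with its white marks at about (333,180). The orange mask came out empty because the saturation threshold was too high, so I'll lower it.

```bash
sed -i 's/>200)&/>168)\&/' h.py; python3 - <<'E'
from h import *
for n,roi in(("w1",(285,155,385,255)),("top0",(422,212,466,262))):
    f=np.load(n+".npz"); print(n,fit(f,[.65,-.299,-.27],roi))
f=np.load("w1.npz")
a,b=[ray(f,285+u/4,155+v/4,.076) for u,v in((204,202),(196,110))]
print("mark yaw",np.arctan2(*(b-a)[[1,0]]),a,b)
l=[ray(f,285+u/4,155+v/4,.076) for u,v in((152,105),(244,105),(258,325),(166,330))]
print(np.mean(l,0),[np.arctan2(*(l[i]-l[j])[[1,0]]) for i,j in((0,3),(1,2))],np.linalg.norm(l[0]-l[1]),np.linalg.norm(l[0]-l[3]))
E
```

```text
w1 (array([ 0.64693183, -0.29800584, -0.34173349]), np.float64(915.9636680625355), np.float64(79.72122819898765))
top0 (array([ 0.64623132, -0.29702083, -0.17131399]), np.float64(204.31122566430474), np.float64(75.83933775509018))
mark yaw -0.3129528707478816 [ 0.65131665 -0.30013633  0.076     ] [ 0.66923279 -0.30593375  0.076     ]
[ 0.64805573 -0.29901513  0.076     ] [np.float64(-0.3455950804783464), np.float64(-0.32747543613019603)] 0.01851943833655413 0.047007228577322036
```

Call:
move_arm:
  rows:
    - [1.1,0.83,2.0,0,0,-4.6,0.1]
    - [0,0,4,0,0,0,0.1]
    - [0,0,4,0,0,0,0.1]
    - [0,0,4,0,0,0,0.1]
    - [0,0,2.4,0,0,0,0.1]
    - [0,0,1.2,0,0,0,0.1]
    - [0,0,0.6,0,0,0,0.1]
    - [0,0,0,0,0,0,-1]
    - [0,0,0,0,0,0,-1]
    - [0,0,0,0,0,0,-1]
    - [0,0,0,0,0,0,-1]
    - [0,0,0,0,0,0,-1]

```text
time: 2.82
tool_pos: [0.649, -0.2992, 0.0711]
tool_rot: [0.001, 0.987, -0.16, 0.002]
contact_force: [-0.1, -0.8, 2.6]
gripper_width: 0.223
grasp_force: 62.1
```

Call:
move_arm:
  rows:
    - [0,0,-1,0,0,0,-1]
    - [0,0,-3,0,0,0,-1]
    - [0,0,-4,0,0,0,-1]
    - [0,0,-4,0,0,0,-1]
    - [0,0,-4,0,0,0,-1]
    - [0,0,-4,0,0,0,-1]
    - [-1,-2,-1,0,0,0,-1]
    - [-1.69,-3.54,0,0,0,0,-1]
    - [-1.69,-3.54,0,0,0,0,-1]
    - [-1.69,-3.54,0,0,0,0,-1]
    - [-1.69,-3.54,0,0,0,0,-1]
    - [-1.69,-3.54,0,0,0,0,-1]
    - [-1.69,-3.54,0,0,0,0,-1]
    - [-1.69,-3.54,0,0,0,0,-1]
    - [-1.69,-3.54,0,0,0,0,-1]
    - [-1.69,-3.54,0,0,0,0,-1]
    - [-0.7,-1.5,0,0,0,0,-1]
    - [0,0,0,0,0,0,-1]

```text
time: 4.32
tool_pos: [0.5972, 0.0946, 0.2784]
tool_rot: [-0.001, 0.988, -0.157, -0.001]
contact_force: [0.3, -0.6, -2.3]
gripper_width: 0.223
grasp_force: 61.3
```

```bash
python3 - <<'E'
from plant import manip
from h import *
f=manip.grab_frame("wrist"); cv2.imwrite("pics/w2.png",f["img"]); np.savez("w2.npz",**f)
f=manip.grab_frame("side"); np.savez("s2.npz",**f)
s=manip.state(); print(s)
E
```

```text
{'time': 4.4167, 'joint_pos': array([ 2.85430967e-02, -9.22711192e-03,  1.62919245e+00, -6.71333978e-04,
        1.52221655e+00,  1.91866576e+00]), 'joint_vel': array([-0.03520786,  0.0064781 , -0.00533907, -0.00082187, -0.00638513,
       -0.0009092 ]), 'joint_efforts': array([ 1.28863491e+00, -3.90726864e+01, -3.92542219e+01,  1.22592459e-01,
        4.79522080e-02,  1.51329918e-02]), 'tool_pos': array([0.59801428, 0.0911293 , 0.27832151]), 'tool_rot': array([ 3.84467404e-04,  9.87283400e-01, -1.58969461e-01, -2.26684909e-04]), 'contact_force': array([ 1.02858923, -0.14661546, -3.43277375]), 'ft_torque': array([-0.01912161, -0.01542875, -0.01131476]), 'grasp_force': 61.26181125640869, 'gripper_width': 0.21969877233951915}
```

View pics/w2.png

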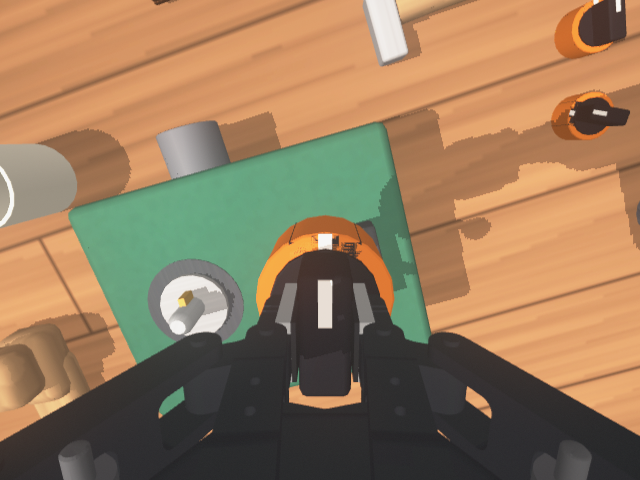

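The wrist view shows the drum in hand at (325,320), the flange centred near (195,303), the shaft tip at (178,326) and the brass key at (185,298). I'll fit these numerically.

```bash
python3 - <<'E'
from h import *
f=np.load("w2.npz"); im=f["img"]; roi=(135,245,260,360)
c=im[245:360,135:260]; hsv=cv2.cvtColor(c,cv2.COLOR_BGR2HSV)
green=(hsv[...,0]>55)&(hsv[...,0]<95)&(hsv[...,1]>70)
key=((hsv[...,0]>15)&(hsv[...,0]<35)&(hsv[...,1]>110))
n,l,st,ce=cv2.connectedComponentsWithStats(key.astype(np.uint8)); print("key comps",st[1:,:].tolist(),(ce[1:]+[135,245]).round(1).tolist())
flange=(hsv[...,1]<40)&(hsv[...,2]>165)
dark=(hsv[...,1]<60)&(hsv[...,2]<150)
for nm,m,r,z in(("flange",flange,.03,.106),):
    n,l,st,ce=cv2.connectedComponentsWithStats(m.astype(np.uint8)); i=1+st[1:,4].argmax(); print(nm,st[i])
    pts=cv2.convexHull(cv2.findNonZero((l==i).astype(np.uint8)))[:,0]+[135,245]
    W=np.array([ray(f,u,v,z)[:2] for u,v in pts])
    from scipy.optimize import least_squares
    q=least_squares(lambda p:np.hypot(*(W-p[:2]).T)-p[2],[.555,.225,.03],loss="soft_l1",f_scale=.001); print(nm,q.x,np.abs(q.fun).max())
print("shaft tip",ray(f,178,326,.142),"key top px",ray(f,185,298,.124))
cv2.imwrite("pics/c3.png",np.hstack([cv2.resize(c,None,fx=4.0,fy=4.0,interpolation=3)[:, :],cv2.resize((flange*120+key*255).clip(0,255).astype(np.uint8),None,fx=2.2,fy=4.0,interpolation=0)[...,None].repeat(3,2)]))
E
```

```text
key comps [[121, 33, 4, 35, 95], [43, 46, 15, 16, 146], [124, 69, 1, 2, 2]] [[258.0, 294.9], [185.0, 298.4], [259.0, 314.5]]
flange [  25   30   68   61 2496]
flange [0.56233688 0.22901072 0.02995571] 0.002258785983259095
shaft tip [0.56306178 0.22805271 0.142     ] key top px [0.57788467 0.22272248 0.124     ]
```

View pics/c3.png

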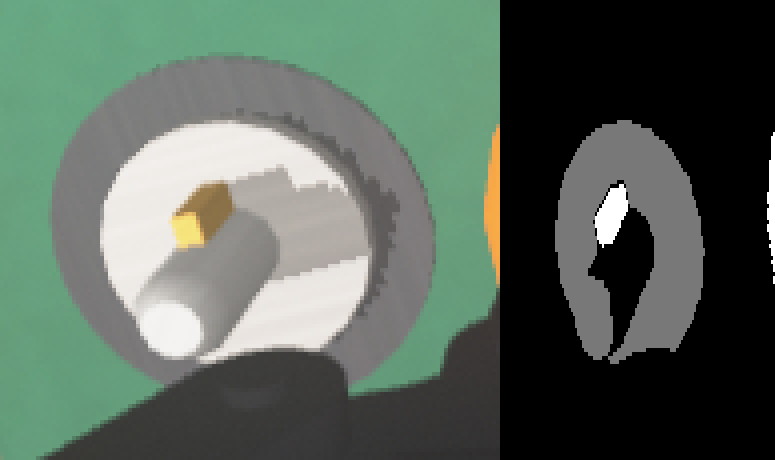

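The enlarged view shows the shaft-top centre at (177.5,327.2) and the key-top face at (181.8,302.5). Next I'll refit these and the drum in the hand.

```bash
python3 - <<'E'
from h import *
from scipy.optimize import least_squares
f=np.load("w2.npz"); im=f["img"]; t=np.load("top0.npz")
c=im[245:330,135:260]; hsv=cv2.cvtColor(c,cv2.COLOR_BGR2HSV)
m=((hsv[...,1]<40)&(hsv[...,2]>165)).astype(np.uint8)
pts=cv2.convexHull(cv2.findNonZero(m))[:,0]+[135,245]; pts=pts[pts[:,1]<322]
pts=np.array([p for p in pts if p[0]<232])
W=np.array([ray(f,u,v,.106)[:2] for u,v in pts])
q=least_squares(lambda p:np.hypot(*(W-p[:2]).T)-.03,[.56,.228],loss="soft_l1",f_scale=.0007); print("flange",q.x,len(W),np.abs(q.fun).max())
a=ray(f,177.5,327.2,.142);k=ray(f,181.75,302.5,.124); print("tip",a,"key",k,np.hypot(*(k-a)[:2]),np.arctan2(*(k-a)[[1,0]]))
print("key vs flange",np.hypot(*(k[:2]-q.x)),np.arctan2(k[1]-q.x[1],k[0]-q.x[0]))
ts=ray(t,210.75,242.5,.142);tk=ray(t,214.3,238,.124);print("topcam",ts,tk,np.arctan2(*(tk-ts)[[1,0]]))
# drum in hand
roi=(250,205,400,268); o=omask(f,roi).astype(float); g=lambda m:cv2.GaussianBlur(m.astype(float),(0,0),4); o=g(o)
F=lambda p:np.mean((g(render(f,[p[0],p[1],-.32],roi,.2072))-o)**2)
r=minimize(F,[.597,.092],method="Nelder-Mead",options=dict(initial_simplex=[[.597,.092],[.603,.092],[.597,.098]])); print("drum",r.x,r.fun)
print("mark near/far", ray(f,325,328,.2072+.076),ray(f,325,280,.2072+.076))
E
```

```text
flange [0.56235336 0.22878101] 21 0.0005329824349296595
tip [0.56221958 0.22886143 0.142     ] key [0.5750041  0.22692638 0.124     ] 0.012930138218965439 -0.15021921220037504
key vs flange 0.012785970410904464 -0.1455658572416267
topcam [0.55742157 0.22893781 0.142     ] [0.57212281 0.2265572  0.124     ] -0.160539347602884
drum [0.59410038 0.09602535] 3157.187678268078
mark near/far [0.60004892 0.09397472 0.2832    ] [0.61761109 0.08824702 0.2832    ]
```

Call:
move_arm:
  rows:
    - [-0.8,-1.2,0,0,0,0,-1]
    - [-1.52,-2.39,0,0,0,0,-1]
    - [-1.52,-2.39,0,0,0,0,-1]
    - [-1.52,-2.39,0,0,0,0,-1]
    - [-1.52,-2.39,0,0,0,0,-1]
    - [-0.7,-1.21,0,0,0,0,-1]
    - [0,0,1,0,0,-4.85,-1]
    - [0,0,2.5,0,0,-4.85,-1]
    - [0,0,1.5,0,0,0,-1]
    - [0,0,0.5,0,0,0,-1]
    - [0,0,0,0,0,0,-1]
    - [0,0,0,0,0,0,-1]
    - [0,0,0,0,0,0,-1]

```text
time: 5.5
tool_pos: [0.5654, 0.2279, 0.2251]
tool_rot: [-0.0, 0.997, -0.076, 0.001]
contact_force: [-0.2, 0.2, -2.3]
gripper_width: 0.223
grasp_force: 61.2
```

```bash
python3 - <<'E'
from plant import manip
from h import *
s=manip.state(); print(s["time"],s["tool_pos"],s["tool_rot"],s["contact_force"],s["ft_torque"])
f=manip.grab_frame("side"); np.savez("s3.npz",**f)
X=s["tool_pos"]; u,v=proj(f,X-[0,0,.07])[0].astype(int); print(u,v)
u0,v0=max(u-50,0),max(v-42,0)
c=cv2.resize(f["img"][v0:v0+75,u0:u0+100],None,fx=8,fy=8,interpolation=3); cv2.imwrite("pics/s3.png",c); print(u0,v0)
for n,P in(("tip",[.5622,.2288,.142]),("flange",[.5622,.2288,.106]),("drum bottom",[.5622,.2288,X[2]-.0711])): print(n,(proj(f,P)[0]-[u0,v0])*8)
E
```

```text
5.5 [0.56539854 0.22788601 0.22509814] [-3.97922957e-04  9.97091451e-01 -7.62030891e-02  1.25271837e-03] [-0.16769722  0.18707225 -2.33490772] [ 0.00585786 -0.04387569 -0.06392804]
288 190
238 148
tip [395.42687028 367.02498597]
flange [401.45088878 444.4443242 ]
drum bottom [393.37716844 340.68267649]
```

View pics/s3.png

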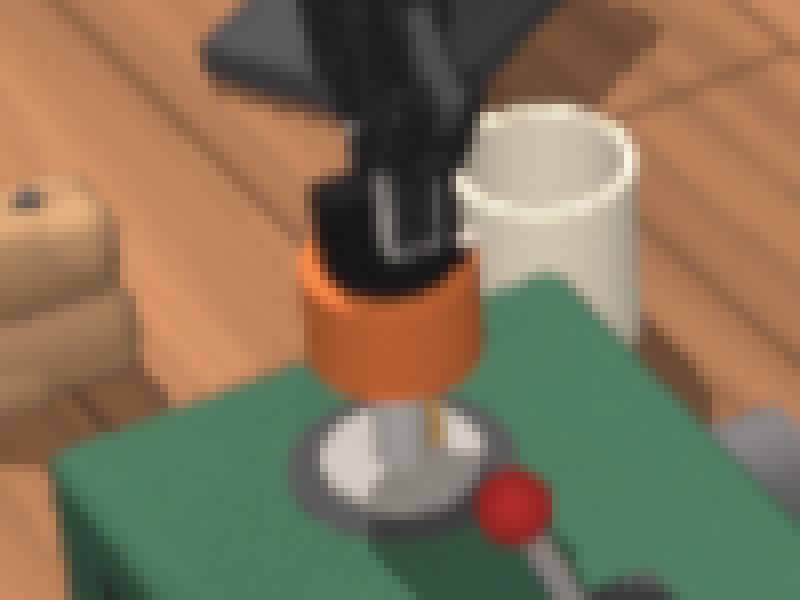

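The side view shows the drum at about (393,330) in the crop, directly above the shaft at (400,430). I'll check the offset numerically in this one image.

```bash
python3 - <<'E'
from h import *
f=np.load("s3.npz"); t=f["img"]; g=lambda m:cv2.GaussianBlur(m.astype(float),(0,0),3)
roi=(272,180,302,199); o=g(omask(f,roi).astype(float)); zb=.2251-.0711
F=lambda p:np.mean((g(render(f,[p[0],p[1],-.15],roi,zb))-o)**2)
r=minimize(F,[.563,.228],method="Nelder-Mead",options=dict(initial_simplex=[[.563,.228],[.568,.228],[.563,.233]])); print("drum",r.x,r.fun,o.max())
# base plate + flange: not-green, low saturation
roi=(273,195,303,218); c=f["img"][195:218,273:303]; h=cv2.cvtColor(c,cv2.COLOR_BGR2HSV)
m=cv2.resize(((h[...,1]<60)&(h[...,2]>140)).astype(np.uint8)*255,None,fx=S,fy=S)
pts=cv2.convexHull(cv2.findNonZero(m))[:,0]/S-.5+[273,195]
print(pts.min(0),pts.max(0)); 
for p in([.5622,.2288],): q=proj(f,cyl(p,.03,.106,.106)); print(q.min(0),q.max(0))
q=proj(f,cyl([.5622,.2288],.032,zb,zb)); print("model drum bottom max v",q.max(0),q.min(0))
o=omask(f,(265,170,315,205)); k=cv2.findNonZero((o>127).astype(np.uint8))[:,0]/S-.5+[265,170]; print("drum px",k.min(0),k.max(0))
E
```

```text
drum [0.56277698 0.23195292] 932.6482859397674 255.0
[277. 198.] [298.75 210.75]
[277.95847523 197.15844125] [298.40916848 210.12747101]
model drum bottom max v [298.31009558 197.5551023 ] [276.03645506 183.81601672]
drum px [275.5 177.5] [297.25 197.25]
```

Call:
move_arm:
  rows:
    - [0,0,0.5,0,0,0,-1]
    - [0,0,0.4,0,0,0,-1]
    - [0,0,0.3,0,0,0,-1]
    - [0,0,0.2,0,0,0,-1]
    - [0,0,0,0,0,0,-1]

```text
time: 5.97
tool_pos: [0.5639, 0.228, 0.2083]
tool_rot: [0.0, 0.997, -0.076, -0.001]
contact_force: [0.4, -0.5, -3.3]
gripper_width: 0.222
grasp_force: 61.2
```

Call:
move_arm:
  rows:
    - [0,0,0.2,0,0,0,-1]
    - [0,0,0.2,0,0,0,-1]
    - [0,0,0.2,0,0,0,-1]
    - [0,0,0,0,0,0,-1]

```text
time: 6.3
tool_pos: [0.5642, 0.228, 0.2027]
tool_rot: [0.0, 0.997, -0.076, -0.0]
contact_force: [0.2, 0.2, -3.1]
gripper_width: 0.222
grasp_force: 61.3
```

Call:
move_arm:
  rows:
    - [0,0,0.2,0,0,0,-1]
    - [0,0,0.2,0,0,0,-1]
    - [0,0,0.2,0,0,0,-1]
    - [0,0,0.2,0,0,0,-1]
    - [0,0,0,0,0,0,-1]

```text
time: 6.72
tool_pos: [0.5641, 0.228, 0.1946]
tool_rot: [0.0, 0.997, -0.076, -0.0]
contact_force: [0.6, 0.1, -2.9]
gripper_width: 0.224
grasp_force: 61.3
```

Call:
move_arm:
  rows:
    - [0,0,0.15,0,0,0,-1]
    - [0,0,0.15,0,0,0,-1]
    - [0,0,0,0,0,0,-1]

```text
time: 6.97
tool_pos: [0.5643, 0.2281, 0.1919]
tool_rot: [0.0, 0.997, -0.076, -0.0]
contact_force: [-0.1, -0.0, -3.9]
gripper_width: 0.222
grasp_force: 61.3
```

Call:
move_arm:
  rows:
    - [0,0,0.15,0,0,0,-1]
    - [0,0,0.15,0,0,0,-1]
    - [0,0,0.15,0,0,0,-1]
    - [0,0,0,0,0,0,-1]

```text
time: 7.3
tool_pos: [0.5642, 0.2281, 0.1873]
tool_rot: [0.0, 0.997, -0.076, -0.0]
contact_force: [-0.8, -0.2, -3.0]
gripper_width: 0.219
grasp_force: 61.3
```

Call:
move_arm:
  rows:
    - [0,0,0.2,0,0,0,-1]
    - [0,0,0.2,0,0,0,-1]
    - [0,0,0.2,0,0,0,-1]
    - [0,0,0.15,0,0,0,-1]
    - [0,0,0.1,0,0,0,-1]
    - [0,0,0,0,0,0,-1]

```text
time: 7.8
tool_pos: [0.5642, 0.2281, 0.1788]
tool_rot: [0.0, 0.997, -0.076, -0.0]
contact_force: [-0.9, -0.6, -2.7]
gripper_width: 0.218
grasp_force: 61.3
```

Call:
move_arm:
  rows:
    - [0,0,0.1,0,0,0,-1]
    - [0,0,0.05,0,0,0,-1]
    - [0,0,0.05,0,0,0,-1]
    - [0,0,0,0,0,0,-1]

```text
time: 8.13
tool_pos: [0.5644, 0.2281, 0.1772]
tool_rot: [0.0, 0.997, -0.076, -0.0]
contact_force: [-0.6, -0.0, -3.1]
gripper_width: 0.221
grasp_force: 61.3
```

Call:
move_arm:
  rows:
    - [0,0,0.05,0,0,0,-1]
    - [0,0,0.05,0,0,0,-1]
    - [0,0,0,0,0,0,-1]

```text
time: 8.38
tool_pos: [0.5645, 0.2281, 0.1771]
tool_rot: [-0.0, 0.997, -0.076, 0.0]
contact_force: [-2.2, -0.0, 1.3]
gripper_width: 0.216
grasp_force: 61.8
```

It touched down at z = 0.1771, exactly the expected home height. I'll release, rise and check.

Call:
move_arm:
  rows:
    - [0,0,0,0,0,0,0.1]
    - [0,0,0,0,0,0,0.1]
    - [0,0,0,0,0,0,0.1]
    - [0,0,0,0,0,0,0.1]
    - [0,0,-1,0,0,0,0.1]
    - [0,0,-3,0,0,0,0.1]
    - [0,0,-4,0,0,0,0.1]
    - [0,0,-4,0,0,0,0.1]
    - [0,0,-2,0,0,0,0.1]
    - [-3,0,0,0,0,0,-1]
    - [-3,0,0,0,0,0,-1]
    - [-3,0,0,0,0,0,-1]
    - [-1,0,0,0,0,0,-1]
    - [0,0,0,0,0,0,-1]
    - [0,0,0,0,0,0,-1]

```text
time: 9.63
tool_pos: [0.4658, 0.2433, 0.3172]
tool_rot: [-0.0, 0.997, -0.076, 0.001]
contact_force: [0.6, -0.3, 0.2]
gripper_width: 0.006
grasp_force: 0.0
```

```bash
python3 - <<'E'
from plant import manip
from h import *
f=manip.grab_frame("wrist"); np.savez("w4.npz",**f); cv2.imwrite("pics/w4.png",f["img"])
s=manip.state(); print(s["time"],s["tool_pos"],s["tool_rot"],s["contact_force"],s["gripper_width"])
E
```

```text
9.6833 [0.46631082 0.24314939 0.31686509] [-1.17725524e-04  9.97119817e-01 -7.58390489e-02  7.03578745e-04] [-1.14059389  0.1403971   0.21692214] -0.0007840252724126565
```

View pics/w4.png

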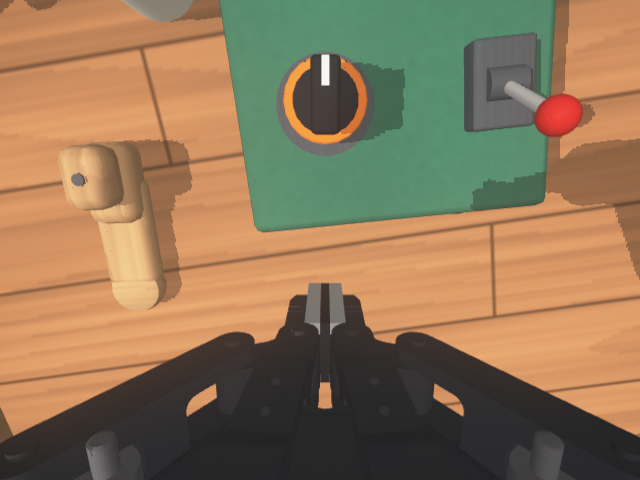

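The drum sits concentric on the flange at (325,100), with the red ball at (558,115). I'll work out the lever geometry next.

```bash
python3 - <<'E'
from h import *
f=np.load("w4.npz"); im=f["img"]
a=ray(f,262,230,.1);b=ray(f,545,203,.1); y=np.arctan2(*(a-b)[[1,0]])-np.pi/2; print("edge",a,b,"yaw",y)
h=cv2.cvtColor(im,cv2.COLOR_BGR2HSV); m=((h[...,0]<5)|(h[...,0]>174))&(h[...,1]>190); m[:, :500]=0; m[200:]=0
x,yy,w,hh=cv2.boundingRect(m.astype(np.uint8)); u,v=x+w/2-.5,yy+hh/2-.5; print(u,v,w,hh)
R=np.array([[np.cos(y),-np.sin(y)],[np.sin(y),np.cos(y)]])
axis=np.array([.5622,.2288])+R@[0,-.145]
for al in np.arange(0,.3,.05):
    P=np.r_[axis+R@[.08*np.sin(al-.5),0],.122+.08*np.cos(al-.5)]; print(round(al,2),P.round(4),proj(f,P).round(1))
P=np.r_[axis+R@[.08*np.sin(.5),0],.122+.08*np.cos(.5)];print("end",P, "axis",axis)
# seated drum check
roi=(270,40,385,160); print("drum fit",fit(f,[.5622,.2288,-.15],roi,.106))
E
```

```text
edge [0.46007037 0.30544841 0.1       ] [0.44580243 0.0377966  0.1       ] yaw -0.05325741021604191
559.5 114.5 44 40
0.0 [0.5162 0.086  0.1922] [[552.7 131.6]]
0.05 [0.5197 0.0859 0.194 ] [[554.8 125.8]]
0.1 [0.5234 0.0857 0.1957] [[556.7 119.7]]
0.15 [0.5271 0.0855 0.1971] [[558.5 113.4]]
0.2 [0.5309 0.0853 0.1984] [[560.2 106.9]]
0.25 [0.5347 0.0851 0.1995] [[561.8 100.2]]
end [0.59278099 0.08196392 0.1922066 ] axis [0.55448133 0.08400559]
drum fit (array([ 0.56221772,  0.22903415, -0.16012123]), np.float64(412.70457101660935), np.float64(80.78157667513642))
```

Call:
move_arm:
  rows:
    - [0,0,0,0,0,-5.6,-1]
    - [0.68,3.9,0,0,0,0,-1]
    - [0.68,3.9,0,0,0,0,-1]
    - [0.68,3.9,0,0,0,0,-1]
    - [0.68,3.9,0,0,0,0,-1]
    - [0,0,2,0,0,0,-1]
    - [0,0,3.5,0,0,0,-1]
    - [0,0,3.5,0,0,0,-1]
    - [0,0,2,0,0,0,-1]
    - [0,0,0.8,0,0,0,-1]
    - [0,0,0,0,0,0,-1]
    - [0,0,0,0,0,0,-1]

```text
time: 10.68
tool_pos: [0.4853, 0.0857, 0.1991]
tool_rot: [0.0, 1.0, -0.027, 0.0]
contact_force: [-0.2, -0.2, 1.0]
gripper_width: -0.003
grasp_force: 0.0
```

Call:
move_arm:
  rows:
    - [0.5,0,0,0,0,0,-1]
    - [0.8,0,0,0,0,0,-1]
    - [0.8,0,0,0,0,0,-1]
    - [0.8,0,0,0,0,0,-1]
    - [0.8,0,0,0,0,0,-1]
    - [0.8,0,0,0,0,0,-1]
    - [0.8,0,0,0,0,0,-1]
    - [0.8,0,0,0,0,0,-1]
    - [0.7,0,0,0,0,0,-1]
    - [0.4,0,0,0,0,0,-1]
    - [0.2,0,0,0,0,0,-1]
    - [0,0,0,0,0,0,-1]

```text
time: 11.68
tool_pos: [0.5585, 0.0819, 0.1981]
tool_rot: [0.0, 1.0, -0.027, -0.0]
contact_force: [0.6, -0.6, 0.2]
gripper_width: -0.0
grasp_force: 0.0
```

Call:
move_arm:
  rows:
    - [0.3,0,0,0,0,0,-1]
    - [0.3,0,0,0,0,0,-1]
    - [0.2,0,0,0,0,0,-1]
    - [0.1,0,0,0,0,0,-1]
    - [0,0,0,0,0,0,-1]

```text
time: 12.1
tool_pos: [0.5673, 0.0815, 0.1983]
tool_rot: [0.0, 1.0, -0.027, 0.0]
contact_force: [-0.6, 0.5, -0.4]
gripper_width: -0.001
grasp_force: 0.2
```

Call:
move_arm:
  rows:
    - [0.15,0,0,0,0,0,-1]
    - [0.15,0,0,0,0,0,-1]
    - [0.1,0,0,0,0,0,-1]
    - [0,0,0,0,0,0,-1]

```text
time: 12.43
tool_pos: [0.5689, 0.0815, 0.1981]
tool_rot: [0.0, 1.0, -0.027, -0.004]
contact_force: [-10.8, -0.3, 5.0]
gripper_width: 0.001
grasp_force: 5.5
```

That reached the stop at 11 N, within 1 mm of where I predicted it. I'll back off and verify.

Call:
move_arm:
  rows:
    - [0.1,0,0,0,0,0,-1]
    - [0,0,0,0,0,0,-1]
    - [-0.5,0,0,0,0,0,-1]
    - [-2,0,0,0,0,0,-1]
    - [-4,0,0,0,0,0,-1]
    - [-3,0,-2,0,0,0,-1]
    - [0,0,-4,0,0,0,-1]
    - [0,0,-4,0,0,0,-1]
    - [-2,0,-2,0,0,0,-1]
    - [-2,0,0,0,0,0,-1]
    - [0,0,0,0,0,0,-1]
    - [0,0,0,0,0,0,-1]

```text
time: 13.43
tool_pos: [0.4375, 0.0886, 0.3192]
tool_rot: [-0.0, 1.0, -0.027, 0.002]
contact_force: [0.3, 0.0, -0.1]
gripper_width: 0.001
grasp_force: 0.0
```

```bash
python3 - <<'E'
from plant import manip
from h import *
f=manip.grab_frame("wrist"); np.savez("w5.npz",**f); cv2.imwrite("pics/w5.png",f["img"])
s=manip.state(); print(s["time"],s["tool_pos"],s["contact_force"])
y=-.0533; R=np.array([[np.cos(y),-np.sin(y)],[np.sin(y),np.cos(y)]]); axis=np.array([.5545,.084])
h=cv2.cvtColor(f["img"],cv2.COLOR_BGR2HSV); m=(((h[...,0]<5)|(h[...,0]>174))&(h[...,1]>190)&(h[...,2]>90)).astype(np.uint8)
n,l,st,ce=cv2.connectedComponentsWithStats(m); print([(st[i].tolist(),ce[i].round(1).tolist()) for i in range(1,n) if st[i,4]>150])
for al in(.85,.9,.95,1.): print(al,proj(f,np.r_[axis+R@[.08*np.sin(al-.5),0],.122+.08*np.cos(al-.5)]).round(1))
p=proj(f,[.5622,.229,.15])[0].astype(int); roi=(max(p[0]-65,0),max(p[1]-65,0),p[0]+65,p[1]+65); print(fit(f,[.5622,.229,-.16],roi,.106))
E
```

```text
13.4833 [0.43759134 0.08852844 0.31832998] [ 0.45355561  0.13430426 -0.14011963]
[]
0.85 [[322.2   6.8]]
0.9 [[322.2   0.6]]
0.95 [[322.2  -5.3]]
1.0 [[322.2 -10.9]]
(array([ 0.56255236,  0.22994274, -0.12583391]), np.float64(276.0818326313793), np.float64(90.76407280344866))
```

View pics/w5.png

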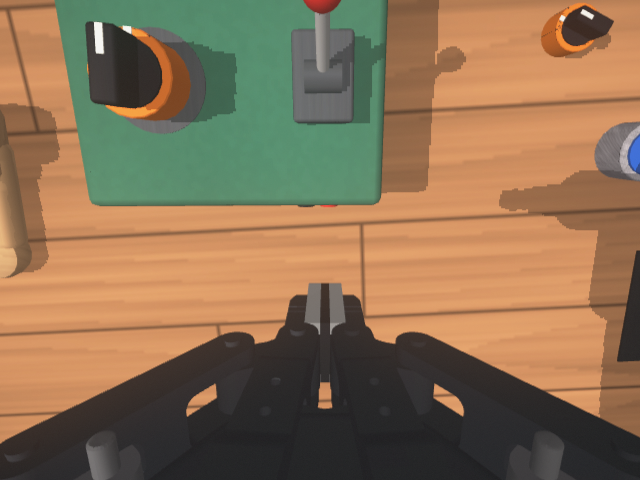

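The lever is over at (322,5), its ball edge matching the predicted position at about 1.0 rad. The drum is flat on the flange at (140,75). I'm handing in.

```bash
python3 -c "
from plant import manip
print(manip.job_done())"
```

```text
the job is handed in; nothing more can be done
None
```

The largest orange drum is fully home on the spindle flange with its keyway on the key, and the lock lever is pushed to its far stop and released. I handed the job in after about 13.5 s of robot time. I lined the keyway up with the key from the camera images, so it dropped straight on without needing the slow turn.

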